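# Pack three jaw models in a row and clip on the carrier cover

## Robot

A 6-joint arm with a two-finger parallel gripper is mounted at the origin on a cart in front of the work surface, level with it; the furniture and walls round the work are solid. World frame = base frame: x ahead of the robot, y to its left, z up, the work surface at z = 0. Lengths are in mm, angles in rad, forces in N, time in s.
With the tool pointing down it reaches from about 325 to 775 mm from the base axis. Payload 9.3 kg.
Tool frame: the origin (TCP) lies on the centre line of the jaws, within the pads' length; the fingertips stand 22 mm ahead of it and the grasp point (between the pads) lies 3 mm ahead of it; z points along the fingers, y is the line along which they close (so a half turn about z gives the same grasp; the last joint's range is limited). The gripper opens to 85 mm and grips with 20 to 120 N. Pads are 22 mm wide; open, the fingers measure 114 mm over their backs; the gripper's body (76 mm by 85 mm) begins 54 mm behind the grasp point. The pads swing forward as they close: fully open they stand 13 mm farther back than shut.
Start: joints at [-1.354, 0.259, 0.021, 1.334, 0, 1.418], TCP at [198.779, -512.819, 253.279] pointing down, gripper open.
Joint ranges: [-3.04, 3.04], [-0.91, 1.82], [-1.04, 1.36], [-1.92, 1.95], [-1.52, 1.45], [-3.14, 3.14]. Speed limits (rad/s): [2.22, 2.22, 2.79, 3.14, 3.14, 3.14].

## Interface

Orientations are given as a unit quaternion [x, y, z, w].
In Python, from workcell import ctrl, ungrasp, grasp, snapshot, camera_model, spot_in, pinpoint gives the robot as it stands. Calls block until the motion is done:
- ctrl.reach(position, orientation): joint-space move of the TCP to a pose.
- ctrl.servo_line(position, frame=None, vel=150): straight line of the TCP; frame=None keeps the orientation; vel is the mean speed in mm/s.
- ctrl.set_joints(angles): joint-space move.
- ungrasp() and grasp(): open the fingers fully, or close them until they stop; the grip force is fixed at half the most.
- ctrl.dwell(seconds).
- ctrl.solve_ik(position, orientation): joint angles nearest the present ones, or None.
- snapshot(name): name is "scene" or "top" or "wrist"; returns (picture, depth): 420x560x3 uint8, red, green, blue; 420x560 float32, mm along the optical axis (not along the pixel's ray), 0 where there is no reading.
- camera_model(name): a dict with "fovy" (degrees; the focal length in pixels is half the picture's height over the tangent of half this angle, whatever the lens; pixels are square), "cx", "cy" (the principal point, pixels), "world_to_cam" (4x4, takes a point from world to camera coordinates). Camera axes: x right, y up, looking along -z (the intrinsics and any distortion apply to the point x, -y, -z); pixel columns grow to the right and rows downward; lengths in mm; the calibration is good to about 2 mm. A picture is of the moment at which its call begins: read the wrist's pose just before it. camera_model takes no time and is no camera call; for the wrist camera it gives the pose at the moment of the call.
A pose or a line that the arm cannot do raises ctrl.Unreachable and nothing moves.
- ctrl.sign_off(): hands the job in; it is judged then, once.
Trained networks look in the newest picture that a camera, given by its name, has taken for a name from the list of things; names that differ only in an ending like _2 or _b are one class to them, and where a whole thing is asked for, a point or a joint stands for the part that bears it (a point fixed in the world has none). Each returns a list of dicts, best first, with "confidence" (0 to 1); they miss things now and then, are a little off and sometimes report something else, mostly with a low value. They report only what shows in the picture. A call takes as long as a camera call.
- spot_in(name, camera): "centre" ([x, y, z] in mm, in the coordinates of the camera as it stood for that picture, good to about 4 mm: the middle of the surface that is visible of it).
- pinpoint(name, camera): "centre" ([x, y, z] in mm, in the coordinates of the camera as it stood for that picture, good to about 4 mm: a listed point, or the origin of a listed thing).
Readings, each from a call of its own:
- ctrl.read_clock(): time.
- ctrl.read_joint_positions(): joint angles.
- ctrl.read_qd(): joint speeds.
- ctrl.read_effort(): joint torques, N m.
- ctrl.read_ee_pos(): TCP position.
- ctrl.read_orientation(): TCP orientation.
- ctrl.read_wrist_force(): force on the tool from outside, world axes, zero at the start.
- ctrl.read_moment(): the same for the moment, N m.
- ctrl.read_opening(): finger opening in mm.
- ctrl.read_grip_force(): force on a finger pad.
Only numpy, scipy, OpenCV 4.12 (cv2) and the standard library are available. Lean on these libraries where they do the work, as an engineer would, in place of code of your own. Each camera call takes 0.05 s, during which the arm holds its last target. There are 200 camera calls.

## Task

Get the three orange jaw models ready for transport: without lifting them, slide them back into the open white carrier so that they stand in one straight row, flat against its rear wall and tight together against its right end stop. Then hook the cover's two rear tabs into the slots of the rear wall with the cover's front held up at a tilt, swing the front down until the cover sits level and fully home, and let go. Do not disturb the bottles, the tweezers and the jar.

Things in the scene. Friction and masses are not known exactly. Their poses are not given: they have to be found in the camera images.
- carrier: White plastic carrier base, fixed (position and yaw vary). Origin: on the board, under the middle of the rear wall's inner face; x points back, away from its open front, y left, z up. Rear wall: x 0 to 4, y -103 to +109, 64 mm high, with two slots. Floor: 2 mm thick, x -58 to 0, same y. Right end stop; front and left open. The left edge ramps down to the board at y +124 mm.
- board: Grey packing board, 370 x 470 x 10 mm, fixed flat on the bench with its sides along the world axes; origin: centre of its underside. Its top, 10 mm above the bench, carries the carrier and the models; the cover, bottles, tweezers and jar stand on the bench itself.
- stop_face (a point): Middle of the right end stop's inner face (carrier x -28, y -99, z 22.5 mm). The stop is a wall 4 mm thick and 45 mm high, x -57 to +1 mm.
- groove (a point): Middle of the groove for the cover's skirt, on the board (carrier x -64, y 0, z 0). It is 12 mm wide (x -70 to -58 mm), 2 mm deep, along the whole front. In front of it a lip, 2 mm high at x -70, ramps down to the board at x -88 mm. Models slide easily up the ramps and across the groove.
- place1 (a point): Where a model's origin belongs: first place of the row, touching the right end stop (carrier x -28, y -66, z 2 mm). Axes as the carrier's.
- place2 (a point): Second place, middle of the row (carrier x -28, y 0, z 2 mm).
- place3 (a point): Third place, left end of the row (carrier x -28, y +66, z 2 mm).
- slot_left (a point): Centre of the left slot's mouth on the rear wall's inner face (carrier x 0, y +60, z 51.5 mm). The slot is 40 mm wide (y) and 11 mm high (z 46 to 57 mm) and goes through the 4 mm wall; blue surround.
- slot_right (a point): Centre of the right slot's mouth (carrier x 0, y -60, z 51.5 mm); same size.
- model_a: Orange plaster jaw model on a clear rectangular base: 56 mm (its x) by 66 mm (its y), upright sides 12 mm high; the jaw stays within that outline, 40 mm high in all; 0.12 kg. Origin: centre of the underside. x points to the heel of the jaw, -x to the front teeth, z up. All three are alike, any order will do. Starts on the board in front of the open carrier, up to 0.3 rad from square.
- model_b: As model_a.
- model_c: As model_a.
- cover: Loose clear cover with blue rim, about 0.12 kg. Origin: middle of the top plate's rear edge, underside; x to the rear (tabs), y left, z up. Plate x -64.5 to 0, y -103 to +109, z 0 to 3 mm. Seated: axes as the carrier's, origin at carrier x -5 to 0, y 0 +-5, z 46 mm. Starts on the bench left of the carrier, turned 1.0 to 1.5 rad, resting on tabs and skirt, front up: pitched +0.53 rad about its y.
- cheek_edge (a point): Lower front corner of the cover's left end cheek, inner side (cover x -60, y +106, z -40 mm). The cheek is 3 mm thick and slopes from 40 mm deep at the front to 3 mm at the rear; seated it hangs 7 mm to the left of a tight row, and would land on a model that stands too far left.
- grip (a point): Middle of the upright blue grip rib on the cover (cover x -41, y 0, z 20 mm). The rib is 10 mm thick (cover y), 34 mm long (x -58 to -24 mm), 30 mm high (z 3 to 33 mm); pinch it across its thickness.
- tab_left (a point): Middle of the end of the left tab (cover x +14, y +60, z 1.5 mm). Tab 30 mm wide, 3 mm thick, 14 mm long beyond the plate's rear edge.
- tab_right (a point): Middle of the end of the right tab (cover x +14, y -60, z 1.5 mm); same size.
- skirt_edge (a point): Middle of the front skirt's lower edge (cover x -63, y 0, z -44 mm). The skirt is 3 mm thick (cover x -64.5 to -61.5 mm), full width. Seated, it stands in the groove, its edge 0 to 3 mm over the board and 3 to 8 mm in front of the models.
- bottle_white: Bystander: glass dropper bottle with white cap, 26 mm across, 73 mm high; origin under its centre. To be left alone.
- bottle_black: Bystander: glass dropper bottle with black cap, 26 mm across, 73 mm high; origin under its centre. To be left alone.
- tweezers: Bystander: steel tweezers lying flat, 22 x 150 x 9 mm; origin under the centre. To be left alone.
- bench_lamp: Obstacle: grey bench lamp, fixed, always in the same place. Its head is a bar along y low over the back of the bench, left of the carrier: world x 0.675 to 0.77, y 0.05 to 0.46, z 0.21 to 0.26 m. Its arm and cord run from there to the right behind the carrier, at x over 0.715, z 0.27 to 0.52 m, y down to -0.41. Keep wrist and gripper clear of it.
- jar: Bystander: powder jar with white lid, 48 mm across, 58 mm high; origin under its centre. To be left alone.

How it is judged:
By the outcome, as a careful person would: the job done as asked, in the order asked, and still so for the second after the job is handed in, with the robot touching nothing.
It also fails if it takes over 72 s, if anything falls off the work surface, if the arm or the gripper's body presses on something with over 40 N, if the wrist force passes 120 N, or if a joint passes its speed limit or range.

## Working session

There is one attempt and no reset: what is moved stays moved. The work goes in short steps, each a Python script; the robot and the scene stay as the last script left them, time stands still between calls to the robot, and variables do not carry over. Pictures are saved under pics/ and viewed, at most 12 in all, crops included, and the job is handed in when it is done.

```bash
ls; mkdir -p pics; cat > h.py <<'E'
import numpy as np, cv2
from workcell import ctrl, ungrasp, grasp, snapshot, camera_model, spot_in, pinpoint
from scipy.spatial.transform import Rotation as R
def save(n,p): cv2.imwrite('pics/'+n+'.png',cv2.cvtColor(p,cv2.COLOR_RGB2BGR))
def w(c,p): 
    M=np.linalg.inv(np.array(c['world_to_cam'])); return M[:3,:3]@np.array(p)+M[:3,3]
def cloud(c,d):
    h,wd=d.shape; f=h/2/np.tan(np.radians(c['fovy'])/2)
    v,u=np.mgrid[:h,:wd]; P=np.stack([(u-c['cx'])/f*d,-(v-c['cy'])/f*d,-d],-1)
    M=np.linalg.inv(np.array(c['world_to_cam'])); return P@M[:3,:3].T+M[:3,3]
E
cat > a.py <<'E'
from h import *
for n in ['top','scene']:
    c=camera_model(n); p,d=snapshot(n); save(n,p); np.savez(n,p=p,d=d)
    print(n,{k:v for k,v in c.items() if k!='world_to_cam'},np.round(c['world_to_cam'],3).tolist())
    for t in ['model_a','carrier','cover','grip','tab_left','tab_right','skirt_edge','cheek_edge','slot_left','slot_right','stop_face','place1','place2','place3','groove','bottle_white','bottle_black','tweezers','jar']:
        print(t,[(np.round(w(c,r['centre'])).tolist(),round(r['confidence'],2)) for r in pinpoint(t,n) if r['confidence']>.3])
print(ctrl.read_clock())
E
python3 a.py
```

```text
pics
workcell.py
top {'fovy': 57.766937105908646, 'cx': 280.4973132384844, 'cy': 210.1175533686378} [[0.028, -1.0, -0.009, 13.909], [0.992, 0.027, 0.123, -542.619], [-0.123, -0.012, 0.992, -1009.656], [0.0, 0.0, 0.0, 1.0]]
model_a [([461.0, 59.0, 8.0], 0.92), ([449.0, -43.0, 10.0], 0.69), ([471.0, -122.0, 9.0], 0.64)]
carrier [([582.0, -4.0, 16.0], 0.61), ([614.0, -71.0, 8.0], 0.58)]
cover [([564.0, -335.0, 1.0], 0.68), ([536.0, 404.0, 8.0], 0.57)]
grip [([530.0, 383.0, 43.0], 0.69)]
tab_left [([480.0, 430.0, 3.0], 0.61), ([585.0, -138.0, 12.0], 0.31)]
tab_right [([600.0, 405.0, 5.0], 0.96), ([591.0, -168.0, 34.0], 0.62)]
skirt_edge [([519.0, 332.0, -0.0], 0.61)]
cheek_edge [([417.0, 355.0, 5.0], 0.94), ([593.0, -368.0, 3.0], 0.72), ([643.0, 227.0, 0.0], 0.71), ([528.0, 381.0, 42.0], 0.6)]
slot_left [([607.0, -10.0, 64.0], 0.89)]
slot_right [([609.0, -132.0, 62.0], 0.67)]
stop_face [([589.0, -166.0, 34.0], 0.71)]
place1 [([587.0, -73.0, 14.0], 0.86), ([583.0, -3.0, 16.0], 0.69), ([586.0, -137.0, 13.0], 0.67)]
place2 [([587.0, -73.0, 14.0], 0.86), ([583.0, -3.0, 16.0], 0.69), ([586.0,
[... 909 characters left out ...]
]
skirt_edge [([520.0, 331.0, 5.0], 0.88)]
cheek_edge []
slot_left [([610.0, -11.0, 60.0], 0.82)]
slot_right []
stop_face [([535.0, -75.0, -0.0], 0.74)]
place1 [([581.0, -76.0, 13.0], 0.81), ([585.0, -4.0, 6.0], 0.78), ([475.0, 431.0, 2.0], 0.36)]
place2 [([581.0, -76.0, 13.0], 0.81), ([585.0, -4.0, 6.0], 0.78), ([475.0, 431.0, 2.0], 0.36)]
place3 [([581.0, -76.0, 13.0], 0.81), ([585.0, -4.0, 6.0], 0.78), ([475.0, 431.0, 2.0], 0.36)]
groove [([546.0, -70.0, 9.0], 0.95), ([589.0, -2.0, 13.0], 0.54)]
bottle_white [([562.0, -333.0, -1.0], 0.77)]
bottle_black [([588.0, -371.0, 1.0], 0.72), ([584.0, -75.0, 10.0], 0.71)]
tweezers [([460.0, -347.0, 3.0], 0.69)]
jar [([644.0, 228.0, 4.0], 0.72)]
2.0
```

View pics/top.png

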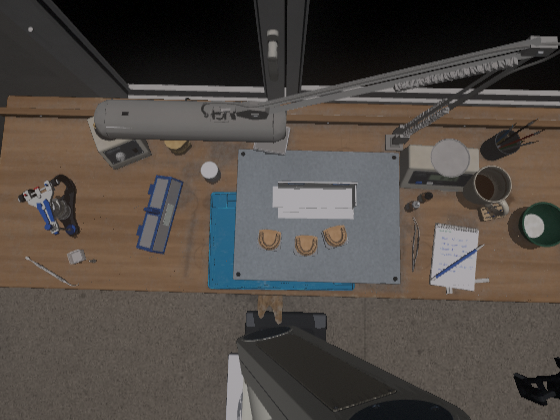

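View pics/scene.png

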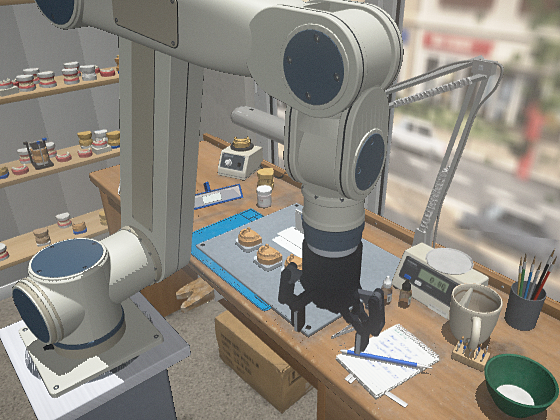

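The top view shows the models at about (270,239), (306,244) and (335,236), the carrier at (277–355, 182–219) and the cover at (162,215). The scene view agrees. Next I'll take wrist close-ups of the carrier and models, then the cover.

```bash
cat > b.py <<'E'
from h import *
q0=ctrl.read_orientation(); print('q',np.round(q0,3))
D=R.from_matrix(np.diag([1,-1,-1]))
for name,pos,yaw in [('w1',(480,-50,330),0),('w2',(500,350,300),0)]:
    best=None
    for add in (0,np.pi):
        q=(R.from_euler('z',yaw+add)*D).as_quat(); j=ctrl.solve_ik(pos,q); print(add,None if j is None else np.round(j,2))
        if j is not None and (best is None or abs(j[5])<abs(best[1][5])): best=(q,j)
    ctrl.reach(pos,best[0]); c=camera_model('wrist'); p,d=snapshot('wrist'); save(name,p); np.savez(name,p=p,d=d,M=c['world_to_cam'],f=c['fovy'],cx=c['cx'],cy=c['cy'])
    print(name,c['fovy'],np.round(w(c,[0,0,0])),ctrl.read_clock())
    for t in ['model_a','groove','slot_left','slot_right','stop_face'] if name=='w1' else ['cover','grip','tab_left','tab_right','skirt_edge','cheek_edge']:
        print(t,[(np.round(w(c,r['centre']),1).tolist(),round(r['confidence'],2)) for r in pinpoint(t,'wrist') if r['confidence']>.4])
E
python3 b.py; python3 -c "
import cv2,numpy as np
a=[cv2.imread(f'pics/w{i}.png') for i in (1,2)];cv2.imwrite('pics/w12.png',cv2.resize(np.vstack(a),None,fx=.71,fy=.71))"
```

```text
q [ 0.983  0.184 -0.    -0.   ]
0 [-0.28  0.13  0.05  1.49  0.    2.86]
3.141592653589793 [-0.28  0.13  0.05  1.49  0.   -0.28]
w1 64.85121271471442 [412. -51. 450.] 4.025
model_a [([475.1, -124.3, 13.4], 0.63), ([644.2, 228.2, 1.4], 0.57), ([446.8, -42.6, 7.7], 0.56)]
groove [([548.9, -74.8, 8.5], 0.62)]
slot_left []
slot_right [([616.0, -129.9, 64.6], 0.58), ([474.1, -125.1, 14.3], 0.43)]
stop_face [([586.1, -172.2, 32.1], 0.73)]
0 [ 0.47  0.36  0.28  1.5   0.   -2.67]
3.141592653589793 [0.47 0.36 0.28 1.5  0.   0.47]
w2 64.85121271471442 [432. 349. 420.] 5.8167
cover [([536.4, 405.6, 8.5], 0.8)]
grip [([528.5, 379.9, 47.5], 0.82)]
tab_left [([477.3, 434.3, -0.3], 0.9)]
tab_right [([599.5, 409.5, -1.2], 0.73)]
skirt_edge [([518.4, 327.6, -1.0], 0.56)]
cheek_edge [([417.6, 354.1, 5.5], 0.92)]
```

View pics/w12.png

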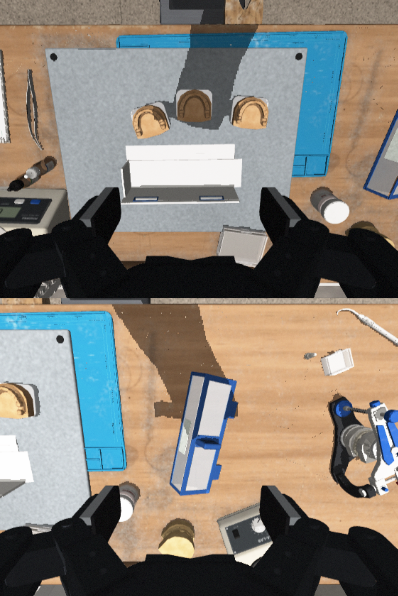

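The wrist view shows the three models, the carrier (125–240, 145–203), and the cover with its grip rib at (205,440). Now I'll fit the poses from depth.

```bash
cat > f.py <<'E'
from h import *
def load(n):
    z=np.load(n+'.npz'); c=dict(fovy=float(z['f']),cx=float(z['cx']),cy=float(z['cy']),world_to_cam=z['M']); return z['p'],z['d'],cloud(c,z['d'])
def rep(n,P): print(n,len(P),'min',np.round(np.percentile(P,1,axis=0),1),'max',np.round(np.percentile(P,99,axis=0),1),'mean',np.round(P.mean(0),1))
p,d,C=load('w1'); v=d>0; x,y,z=C[...,0],C[...,1],C[...,2]
b=v&(x>350)&(x<480)&(y>-200)&(y<120)&(z<14)&(z>5); print('board z',np.median(z[b]))
reg=v&(x>530)&(x<660)&(y>-200)&(y<60)
T=C[reg&(z>71)&(z<78)]; rep('walltop',T)
m=cv2.minAreaRect(T[:,:2].astype(np.float32)); print(m)
S=C[v&(x>540)&(x<625)&(y>-195)&(y<-150)&(z>50)&(z<60)]; rep('stop',S)
rep('wall face',C[reg&(z>30)&(z<68)&(y>-140)&(y<20)])
k=np.polyfit(*(lambda F:(F[:,1],F[:,0]))(C[reg&(z>25)&(z<68)&(y>-150)&(y<20)]),1);print('face x=ay+b',k)
F=reg&(p.min(-1)>185); rep('white floor',C[F&(z<16)]); print(cv2.minAreaRect(C[F&(z<16)][:,:2].astype(np.float32)))
for n,c in [('a',(459,57)),('b',(448,-43)),('c',(474,-123))]:
    hsv=cv2.cvtColor(p,cv2.COLOR_RGB2HSV)
    Q=v&(np.hypot(x-c[0],y-c[1])<48)
    J=C[Q&(z>22)]; rep('jaw '+n,J); print(cv2.minAreaRect(J[:,:2].astype(np.float32)))
    J=C[Q&(z>15)]; print(' all',cv2.minAreaRect(J[:,:2].astype(np.float32)))
p,d,C=load('w2'); v=d>0; x,y,z=C[...,0],C[...,1],C[...,2]
hsv=cv2.cvtColor(p,cv2.COLOR_RGB2HSV)
b=v&(x>400)&(x<620)&(y>230)&(y<300)&(z<8);print('bench z',np.median(z[b]))
Q=v&(x>395)&(x<640)&(y>300)&(y<470)&(z>8)
rep('cover',C[Q]); print(cv2.minAreaRect(C[Q][:,:2].astype(np.float32)))
vv,uu=np.mgrid[:420,:560]; print('px',uu[Q].min(),uu[Q].max(),vv[Q].min(),vv[Q].max())
for h in (40,50,55,60,65):
    G=Q&(z>h)&(z<h+5)&(np.hypot(x-529,y-382)<45); 
    if G.sum()>5: rep('h%d'%h,C[G]); print(cv2.minAreaRect(C[G][:,:2].astype(np.float32)))
E
python3 f.py; python3 -c "
import cv2
a=cv2.imread('pics/w1.png')[110:300,150:400];b=cv2.imread('pics/w2.png')[90:290,220:360]
cv2.imwrite('pics/crop1.png',cv2.resize(a,None,fx=3,fy=3,interpolation=2));cv2.imwrite('pics/crop2.png',cv2.resize(b,None,fx=3,fy=3,interpolation=2))"
```

```text
board z 9.54065967494131
walltop 549 min [ 611.3 -172.8   71.1] max [617.5  32.9  75. ] mean [614.4 -69.1  73.1]
((614.8546142578125, -69.89603424072266), (5.348268985748291, 209.78799438476562), 0.9779233336448669)
stop 229 min [ 557.9 -176.1   50.1] max [ 617.4 -151.    59.5] mean [ 593.9 -170.    54.4]
wall face 1511 min [ 611.  -138.3   30.5] max [617.5  18.4  67.8] mean [613.2 -60.9  49.1]
face x=ay+b [-1.70417248e-02  6.12157885e+02]
white floor 8277 min [ 530.6 -171.1    8.6] max [608.1  48.5  13.3] mean [568.8 -63.6  11.1]
((590.9559936523438, -71.7783203125), (123.20629119873047, 246.63902282714844), 0.43715184926986694)
jaw a 5264 min [435.9  10.2  24.1] max [487.9  79.8 391.2] mean [467.1  29.3 251. ]
((460.7611389160156, 47.321189880371094), (74.92870330810547, 57.27833938598633), 89.21639251708984)
 all ((460.9853210449219, 49.17985534667969), (78.51802825927734, 57.3969841003418), 88.68324279785156)
jaw b 27018 min [430.8 -86.6  37.1] max [479.   -1.7 405.2] mean [465.1 -43.2 362.2]
((449.0765686035156, -41.545440673828125), (89.37578582763672, 57.015933990478516), 81.8
[... 665 characters left out ...]
1 min [490.5 345.1  40. ] max [554.7 388.7  44.5] mean [522.5 356.6  41.3]
((521.118408203125, 356.0559997558594), (49.599491119384766, 52.54381561279297), 30.91192626953125)
h50 95 min [524.5 363.5  50. ] max [538. 395.  55.] mean [530.8 381.5  52.5]
((531.123046875, 378.75262451171875), (33.18681335449219, 9.87349796295166), 76.83450317382812)
h55 83 min [524.9 365.6  55.1] max [535.2 386.7  59.9] mean [530.  377.6  57.4]
((530.2265625, 376.6192321777344), (23.23579978942871, 8.942745208740234), 80.07708740234375)
h60 63 min [525.6 368.9  60. ] max [534.2 379.1  63.5] mean [529.9 373.3  61.6]
((529.6314086914062, 374.0630798339844), (10.524921417236328, 9.06289005279541), 86.4128189086914)
```

View pics/crop1.png

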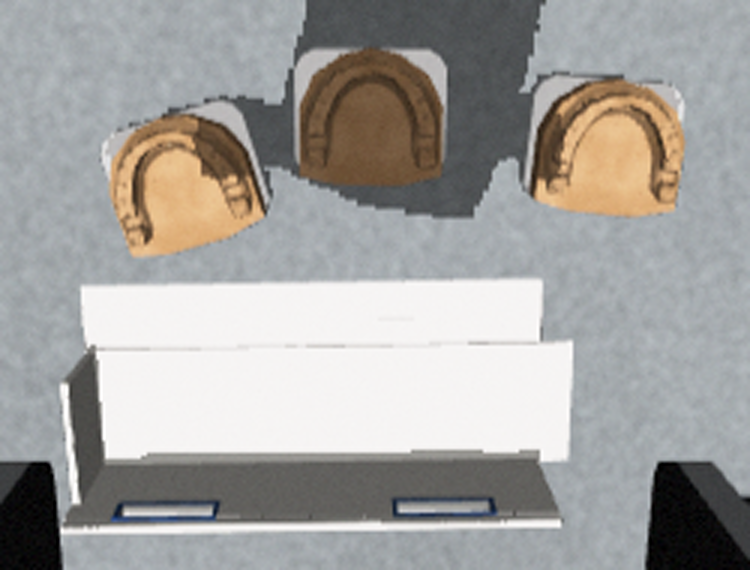

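View pics/crop2.png

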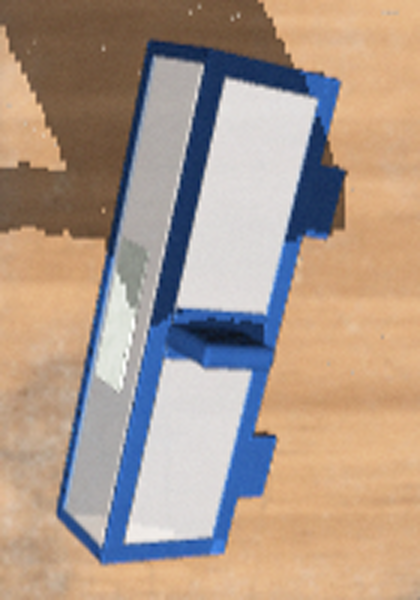

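Every measurement agrees: the carrier is at about (613, −73) with yaw 0.017, the cover yaw is 1.37, and the grip is at about (530, 379, 45). I'll start with model c (right).

```bash
cat >> h.py <<'E'
O=np.array([613.,-73.]); PSI=0.017
def T(x,y,z): 
    c,s=np.cos(PSI),np.sin(PSI); return np.array([O[0]+c*x-s*y,O[1]+s*x+c*y,z])   # z world
def Ti(P):
    c,s=np.cos(PSI),np.sin(PSI); a,b=P[0]-O[0],P[1]-O[1]; return np.array([c*a+s*b,-s*a+c*b])
QP=(R.from_euler('z',PSI+np.pi)*R.from_matrix(np.diag([1,-1,-1]))).as_quat()
ZP,ZT=38,98
def go(x,y,z,vel=200): ctrl.servo_line(T(x,y,z),vel=vel)
def fc():
    f=np.array(ctrl.read_wrist_force()); return Ti(O+f[:2])
def guard(x,y,axis,limit,thr=8,step=1.5):
    """step along carrier axis (sign from limit) until reaction>thr"""
    f0=fc()[axis]; p=[x,y]; s=np.sign(limit-p[axis])
    while s*(limit-p[axis])>0:
        p[axis]+=s*step; go(p[0],p[1],ZP,60)
        if abs(fc()[axis]-f0)>thr: break
    print('guard end',np.round(p,1),'act',np.round(Ti(ctrl.read_ee_pos()),1),'F',np.round(fc()-0,1)); return p
def back(x0,y,xs=-78):
    """descend at x0,y, push to rear wall, retreat and rise"""
    go(x0,y,ZT); go(x0,y,ZP); go(xs,y,ZP,90); p=guard(xs,y,0,-58); go(p[0]-6,y,ZP); go(p[0]-6,y,ZT)
def right(y0,ys,ylim,x=-28):
    go(x,y0,ZT); go(x,y0,ZP); go(x,ys,ZP,80); p=guard(x,ys,1,ylim); go(x,p[1]+6,ZP); go(x,p[1]+6,ZT)
E
cat > c1.py <<'E'
from h import *
for n,P in dict(a=(460,58),b=(448,-43),c=(474,-123)).items(): print(n,Ti(P))
grasp(); q=Ti((474,-123))
ctrl.reach(T(q[0]-58,q[1],ZT+30),QP); print(ctrl.read_clock(),np.round(ctrl.read_joint_positions(),2),ctrl.read_opening())
back(q[0]-58,q[1]); print(ctrl.read_clock())
right(q[1]+33+24,-66+33+14.5+4,-30)
print(ctrl.read_clock())
go(-90,60,200); ctrl.dwell(.1)
c=camera_model('top'); p,d=snapshot('top'); save('t2',p)
for t in ['model_a','place1']:print([(np.round(w(c,r['centre']),1).tolist(),round(r['confidence'],2)) for r in pinpoint(t,'top')])
cv2.imwrite('pics/t2c.png',cv2.resize(p[150:280,220:410],None,fx=3,fy=3)[...,::-1])
E
python3 c1.py
```

```text
a [-150.7509993   133.58194568]
b [-164.46618264   32.80053   ]
c [-139.82987404  -47.62988899]
8.7333 [-0.48  0.14 -0.47  0.96  0.   -0.5 ] 0.22833991349791083
guard end [-69.  -47.6] act [-70.7 -47.6] F [-10.5  -1.2]
13.1667
guard end [-28. -19.] act [-28.6 -17.2] F [-2.1  8.1]
16.0333
[([577.9, -132.1, 11.2], 0.65)]
[([589.1, -139.4, 11.5], 0.78)]
```

View pics/t2c.png

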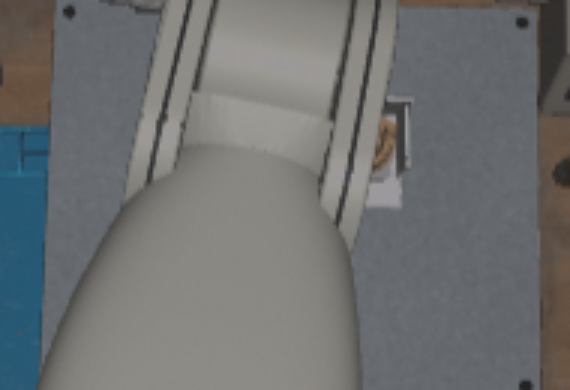

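Model c sits in the right rear corner, at about (385,140) in the crop. Next are b and a, followed by tamping the row.

```bash
cat > c2.py <<'E'
from h import *
q=Ti((448,-43)); go(q[0]-58,q[1],150,300)
back(q[0]-58,q[1]); right(q[1]+33+24,33+14.5+6,37)
q=Ti((460,58)); y=q[1]+33+26
go(q[0],y,ZT,300); go(q[0],y,ZP); go(q[0],80+33+14.5,ZP,80); go(q[0],80+33+20,ZP); go(q[0],80+33+20,ZT)
print(ctrl.read_clock())
go(q[0]-62,130,ZT); ctrl.dwell(.05)
c=camera_model('wrist'); p,d=snapshot('wrist'); save('w3',p); np.savez('w3',p=p,d=d,M=c['world_to_cam'],f=c['fovy'],cx=c['cx'],cy=c['cy'])
for r in pinpoint('model_a','wrist'): print(np.round(Ti(w(c,r['centre'])),1),round(r['confidence'],2))
E
python3 c2.py
```

```text
guard end [-64.5  32.8] act [-67.  33.] F [-11.2  -0.1]
guard end [-28.   44.5] act [-28.5  46.4] F [-0.9 12.1]
29.9833
```

View pics/w3.png

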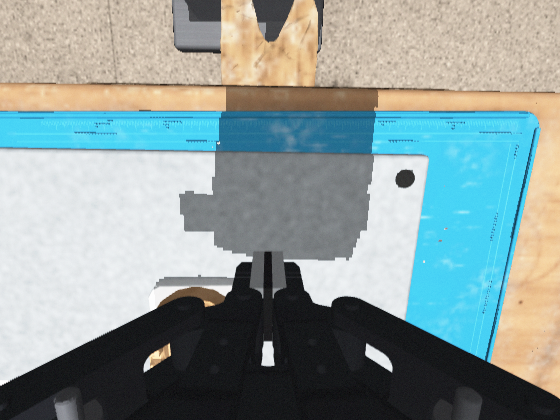

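Model a is left of the fingers at about (195,290), as expected. The arm is compliant, so direct commanded presses can replace the slow guarded steps.

```bash
cat > c3.py <<'E'
from h import *
q=Ti((460,58))
go(q[0]-58,80,ZT,400); go(q[0]-58,80,ZP,250); go(-64,80,ZP,130); print('a back',np.round(Ti(ctrl.read_ee_pos()),1),np.round(fc(),1))
go(-72,80,ZP,300); go(-72,80,ZT,300); go(-28,134,ZT,400); go(-28,134,ZP,300)
go(-28,108.5,ZP,90); print('a right',np.round(Ti(ctrl.read_ee_pos()),1),np.round(fc(),1))
go(-28,122,ZP,300); go(-28,122,ZT,300); go(-78,66,ZT,400); go(-78,66,ZP,300)
for y in (66,0,-66):
    if y!=66: go(-78,y,ZP,300)
    go(-62,y,ZP,100); print('tamp',y,np.round(Ti(ctrl.read_ee_pos()),1),np.round(fc(),1)); go(-78,y,ZP,300)
print(ctrl.read_clock())
ctrl.reach(T(-130,-10,300),QP)
c=camera_model('wrist'); p,d=snapshot('wrist'); save('w4',p); np.savez('w4',p=p,d=d,M=c['world_to_cam'],f=c['fovy'],cx=c['cx'],cy=c['cy'])
for r in pinpoint('model_a','wrist'): print(np.round(Ti(w(c,r['centre'])),1),round(r['confidence'],2))
print(ctrl.read_clock())
cv2.imwrite('pics/w4c.png',cv2.resize(p[130:330,130:430],None,fx=2.6,fy=2.6)[...,::-1])
E
python3 c3.py
```

```text
a back [-66.8  80.2] [-12.6  -1.8]
a right [-28.3 110.7] [-1.8 21.3]
tamp 66 [-66.8  66.8] [-18.4   0.1]
tamp 0 [-66.8   1.2] [-21.3  -4.7]
tamp -66 [-66.9 -64.3] [-22.1  -3.8]
37.95
[-28.9  67.1] 0.9
[-25.8   3.3] 0.66
39.1083
```

View pics/w4c.png

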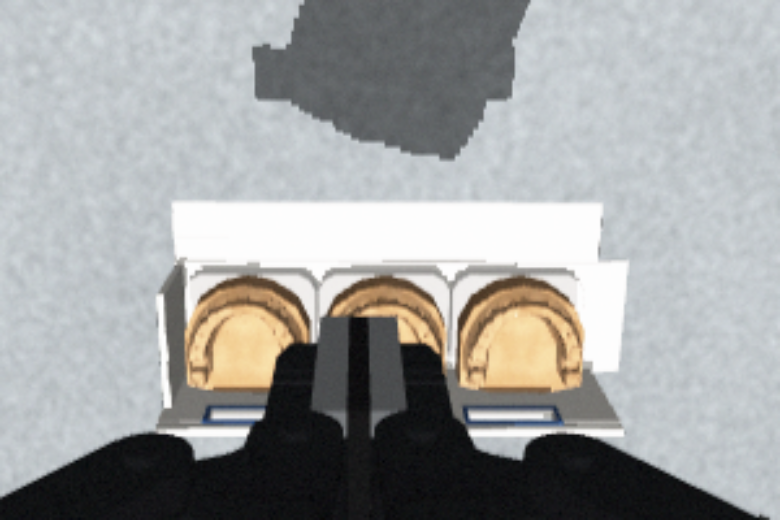

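The row is tight and square: all three fronts contact at the same x (−66.8). Now I'll pick up the cover and bring it to the pre-insert pose.

```bash
cat >> h.py <<'E'
DEL=0.28; GL=np.array([-41,0,27.])
def tool(C,psi,pitch):
    RC=R.from_euler('ZY',[psi,pitch]); RT=RC*R.from_euler('y',-DEL)*R.from_matrix(np.diag([-1,1,-1]))
    return np.array(C)+RC.apply(GL)-3*RT.as_matrix()[:,2], RT.as_quat()
def cov(x,y,z,pitch): return tool(T(x,y,z+10),PSI,pitch)   # z above board
def line(p,vel): ctrl.servo_line(p[0],p[1],vel)
E
cat > c4.py <<'E'
from h import *
RC=R.from_euler('ZY',[1.37,.53]); C0=np.array([530,379.5,45])-RC.apply([-41,0,20]); print('cover origin',C0)
P=tool(C0,1.37,.53); ax=R.from_quat(P[1]).as_matrix()[:,2]
A=(P[0]-70*ax,P[1]); L=(P[0]+[0,0,120],P[1]); W=tool(np.array([450,220,200]),.75,.45)
e=np.array([np.cos(.4),-np.sin(.4)]); pre=np.array([-14,55.5])-30*e; I=cov(pre[0],0,pre[1],.4)
F=cov(-1.5,0,46,0.)
for n,x in dict(A=A,P=P,L=L,W=W,I=I,F=F).items():
    j=ctrl.solve_ik(*x); print(n,np.round(x[0]),None if j is None else np.round(j,2))
import sys
if len(sys.argv)<2: sys.exit()
ungrasp(); ctrl.reach(*A); line(P,130); print('at',np.round(ctrl.read_wrist_force(),1)); grasp(); print('open',ctrl.read_opening(),ctrl.read_clock())
line(L,200); ctrl.reach(*W); ctrl.reach(*I); print(ctrl.read_clock(),ctrl.read_opening())
RI=R.from_euler('ZY',[PSI,.4]); O3=T(pre[0],0,pre[1]+10)
exp={'tab_left':(14,60,1.5),'tab_right':(14,-60,1.5),'cheek_edge':(-60,106,-40),'skirt_edge':(-63,0,-44),'grip':(-41,0,20)}
for n in ('scene','wrist','top'):
    c=camera_model(n); p,d=snapshot(n); save('i_'+n,p)
    for t,l in exp.items():
        print(n,t,'exp',np.round(O3+RI.apply(l)),[(np.round(w(c,r['centre'])).tolist(),round(r['confidence'],2)) for r in pinpoint(t,n)[:2]])
a=[cv2.resize(cv2.imread(f'pics/i_{n}.png'),(400,300)) for n in ('scene','wrist')]
cv2.imwrite('pics/i.png',np.hstack(a)); print(ctrl.read_clock())
E
python3 c4.py
```

```text
cover origin [535.03898213 404.25681183   7.0169916 ]
A [534. 401. 122.] [ 0.59  0.64  0.29  1.4  -0.18 -0.76]
P [531. 384.  54.] [ 0.57  0.66  0.14  1.23 -0.18 -0.78]
L [531. 384. 174.] [ 0.57  0.59  0.33  1.49 -0.18 -0.78]
W [432. 203. 245.] [ 0.31  0.24 -0.04  1.45 -0.07 -0.44]
I [544. -74. 121.] [-0.27  0.4  -0.12  1.16 -0.03 -0.29]
F [570. -74.  86.] [-0.32  0.26 -0.48  0.57  0.09 -0.32]
```

```bash
python3 c4.py go
```

```text
cover origin [535.03898213 404.25681183   7.0169916 ]
A [534. 401. 122.] [ 0.59  0.64  0.29  1.4  -0.18 -0.76]
P [531. 384.  54.] [ 0.57  0.66  0.14  1.23 -0.18 -0.78]
L [531. 384. 174.] [ 0.57  0.59  0.33  1.49 -0.18 -0.78]
W [432. 203. 245.] [ 0.31  0.24 -0.04  1.45 -0.07 -0.44]
I [544. -74. 121.] [-0.27  0.4  -0.12  1.16 -0.03 -0.29]
F [570. -74.  86.] [-0.32  0.26 -0.48  0.57  0.09 -0.32]
at [-0.3  0.3 -0.3]
open 8.893696730794309 43.1417
45.9917 9.329859936283224
scene tab_left exp [584. -13.  73.] [([581.0, -11.0, 73.0], 0.66)]
scene tab_right exp [ 586. -133.   73.] [([585.0, -132.0, 76.0], 0.62)]
scene cheek_edge exp [499.  31.  64.] [([496.0, 32.0, 66.0], 0.98), ([459.0, -347.0, 4.0], 0.33)]
scene skirt_edge exp [496. -75.  61.] [([496.0, -74.0, 64.0], 0.97)]
scene grip exp [541. -74. 112.] [([547.0, -68.0, 116.0], 0.73), ([535.0, -75.0, -3.0], 0.27)]
wrist tab_left exp [584. -13.  73.] []
wrist tab_right exp [ 586. -133.   73.] []
wrist cheek_edge exp [499.  31.  64.] [([500.0, 27.0, 63.0], 0.64)]
wrist skirt_edge exp [496. -75.  61.] [([498.0, -76.0, 59.0], 0.78)]
wrist grip exp [541. -74. 112.] [([545.0, -74.0, 114.0], 0.69)]
top tab_left exp [584. -13.  73.] [([583.0, -12.0, 73.0], 0.6)]
top tab_right exp [ 586. -133.   73.] []
top cheek_edge exp [499.  31.  64.] [([500.0, 33.0, 64.0], 0.68)]
top skirt_edge exp [496. -75.  61.] []
top grip exp [541. -74. 112.] []
46.8917
```

View pics/i.png

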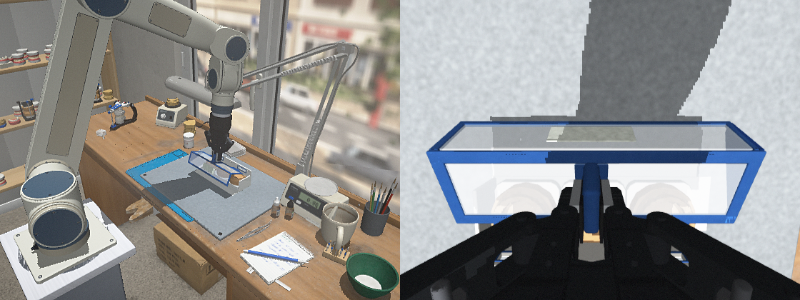

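The cover is held as computed: the networks agree with the expected points within about 3 mm. Inserting the tabs now with force checks.

```bash
cat > c5.py <<'E'
from h import *
e=np.array([np.cos(.4),-np.sin(.4)]); b=np.array([-14,55.5]); f0=np.array(ctrl.read_wrist_force())
def at(s,vel):
    o=b+s*e; c=cov(o[0],0,o[1],.4); line(c,vel); f=np.array(ctrl.read_wrist_force())-f0
    print(np.round(o,1),'err',np.round(np.array(ctrl.read_ee_pos())-c[0],1),'F',np.round(f,1)); return f
at(-2,80)
for s in (2,5,8,10,11.5,12.5,13.5,14.5,15.5,16.5,17.5):
    if np.linalg.norm(at(s,50))>7: break
print(ctrl.read_clock())
n='scene'; c=camera_model(n); p,d=snapshot(n); 
for t in ('tab_left','tab_right','skirt_edge','cheek_edge'): print(t,[(np.round(Ti(w(c,r['centre']))).tolist(),round(w(c,r['centre'])[2]-10),round(r['confidence'],2)) for r in pinpoint(t,n)[:1]])
cv2.imwrite('pics/ins.png',cv2.resize(p[180:300,240:380],None,fx=4,fy=4)[...,::-1])
E
python3 c5.py
```

```text
[-15.8  56.3] err [ 0.1  0.1 -0.6] F [0.1 1.3 0.6]
[-12.2  54.7] err [ 0. -0.  0.] F [-0.2  1.3 -0.6]
[-9.4 53.6] err [0.1 0.  0. ] F [ 0.7  0.4 -0.4]
[-6.6 52.4] err [ 0.1 -0.  -0.1] F [0.3 0.2 0.6]
[-4.8 51.6] err [ 0.  -0.  -0.1] F [-0.6  0.9 -0.3]
[-3.4 51. ] err [ 0.   0.  -0.1] F [-0.6 -0.1  0.3]
[-2.5 50.6] err [ 0.  0. -0.] F [-0.8  0.5  1.1]
[-1.6 50.2] err [-0.4  0.  -0.1] F [-3.1  1.2  0.8]
[-0.6 49.9] err [-1.1  0.  -0.1] F [-6.  -0.2  3.3]
[ 0.3 49.5] err [-1.9  0.  -0.1] F [-10.2  -0.5   5. ]
49.6417
tab_left [([11.0, 58.0], 41, 0.72)]
tab_right [([9.0, -61.0], 46, 0.84)]
skirt_edge [([-77.0, -3.0], 35, 0.55)]
cheek_edge [([-75.0, 104.0], 36, 0.94)]
```

View pics/ins.png

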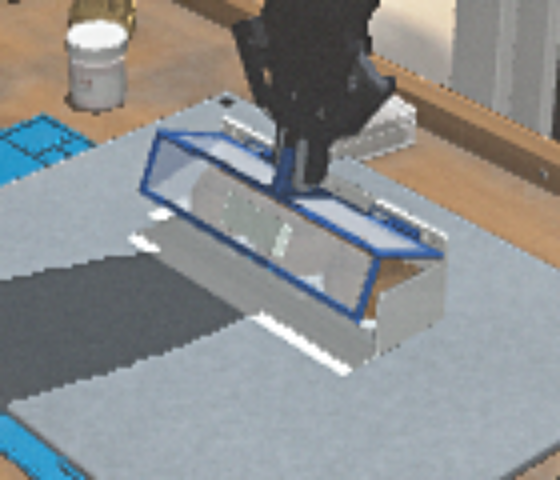

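The tabs are through both slots and the plate's rear edge touches the wall, with the front held up. Swinging down.

```bash
cat > c6.py <<'E'
from h import *
line(cov(-2.5,0,50.4,.4),60); f0=np.array(ctrl.read_wrist_force())
for t,z in [(.3,49.4),(.2,48.3),(.1,47.1),(.05,46.5),(.02,46.2),(0,46),(-.015,45.8),(-.03,45.6),(-.045,45.4)]:
    c=cov(-2.3,0,z,t); line(c,70); f=np.array(ctrl.read_wrist_force())-f0
    print(t,'err',np.round(np.array(ctrl.read_ee_pos())-c[0],1),'F',np.round(f,1))
    if f[2]>10 or np.linalg.norm(f)>18: break
print(ctrl.read_clock())
n='scene'; c=camera_model(n); p,d=snapshot(n); 
for t in ('tab_left','tab_right','skirt_edge','cheek_edge'): print(t,[(np.round(Ti(w(c,r['centre']))).tolist(),round(w(c,r['centre'])[2]-10),round(r['confidence'],2)) for r in pinpoint(t,n)[:1]])
cv2.imwrite('pics/seat.png',cv2.resize(p[180:300,240:380],None,fx=4,fy=4)[...,::-1])
E
python3 c6.py
```

```text
0.3 err [-0.5  0.   0.4] F [ 0.8 -0.  -0.3]
0.2 err [-0.  -0.1  0.4] F [ 1.6 -0.3  0. ]
0.1 err [ 0.6 -0.3  0.6] F [1.7 0.7 0.2]
0.05 err [ 1.1 -0.4  0.4] F [ 1.  -0.   1.1]
0.02 err [ 1.  -0.4  0.3] F [ 1.4 -1.1 -0.2]
0 err [ 0.6 -0.2  0.2] F [ 0.7 -0.3 -0.7]
-0.015 err [ 0.2 -0.2  0.2] F [ 1.8 -1.   0.6]
-0.03 err [ 0.6 -0.2  0.6] F [ 2.3 -0.8  2.1]
-0.045 err [ 0.8 -0.3  1.4] F [-0.1 -1.1  9.3]
52.45
tab_left [([10.0, 59.0], 47, 0.65)]
tab_right [([11.0, -59.0], 54, 0.93)]
skirt_edge [([-62.0, -1.0], 5, 0.63)]
cheek_edge [([-63.0, 105.0], 5, 0.55)]
```

View pics/seat.png

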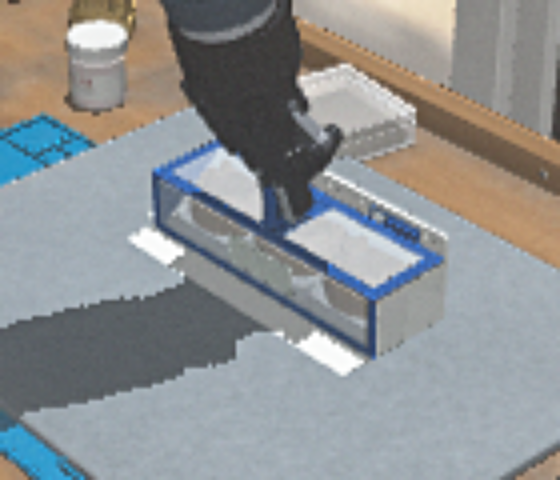

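The cover lies level, the skirt is in the groove and the tabs are in the slots. Releasing, retreating along the tool axis, then checking.

```bash
cat > c7.py <<'E'
from h import *
p0=np.array(ctrl.read_ee_pos()); ax=R.from_quat(ctrl.read_orientation()).as_matrix()[:,2]
ungrasp(); ctrl.servo_line(p0-90*ax,vel=150); ctrl.reach(T(-200,0,300),QP); ctrl.dwell(.2); print(ctrl.read_clock())
n='wrist'; c=camera_model(n); p,d=snapshot(n); C=cloud(c,d); save('end',p)
U=np.einsum('ij,...j->...i',np.array([[np.cos(PSI),np.sin(PSI)],[-np.sin(PSI),np.cos(PSI)]]),C[...,:2]-O); z=C[...,2]-10
hsv=cv2.cvtColor(p,cv2.COLOR_RGB2HSV); blue=(hsv[...,0]>100)&(hsv[...,0]<130)&(hsv[...,1]>120)
M=blue&(d>0)&(z>40)&(z<56)&(U[...,0]>-75)&(U[...,0]<2)&(abs(U[...,1])<115)
X=np.c_[U[M],np.ones(M.sum())]; k=np.linalg.lstsq(X,z[M],rcond=None)[0]; print('plate z=ax+by+c',np.round(k,4),M.sum(),np.round(np.percentile(U[M],[1,99],axis=0),1))
for n in ('wrist','scene'):
    c=camera_model(n)
    if n=='scene': p,d=snapshot(n)
    for t in ('cover','model_a','skirt_edge','cheek_edge','tab_left','tab_right'): print(n,t,[(np.round(Ti(w(c,r['centre']))).tolist(),round(w(c,r['centre'])[2]-10),round(r['confidence'],2)) for r in pinpoint(t,n)[:3]])
a=cv2.resize(cv2.imread('pics/end.png')[100:380,80:480],(500,350)); b=cv2.resize(p[180:300,240:380],(300,257))[...,::-1]
o=np.zeros((350,800,3),np.uint8); o[:,:500]=a; o[:257,500:]=b; cv2.imwrite('pics/fin.png',o); print(ctrl.read_clock())
E
python3 c7.py
```

```text
55.1417
plate z=ax+by+c [ 2.96000e-02 -4.90000e-03  4.87208e+01] 2903 [[ -64.8 -102.9]
 [   0.9  106.4]]
wrist cover [([-0.0, -1.0], 47, 0.74)]
wrist model_a []
wrist skirt_edge [([-61.0, -2.0], 0, 0.66)]
wrist cheek_edge [([-63.0, -3.0], 4, 0.63), ([15.0, -59.0], 48, 0.62), ([-57.0, 104.0], 7, 0.59)]
wrist tab_left [([13.0, 62.0], 47, 0.65), ([-157.0, -271.0], -12, 0.33)]
wrist tab_right [([15.0, 62.0], 47, 0.73), ([16.0, -60.0], 47, 0.64)]
scene cover [([0.0, 2.0], 48, 0.88)]
scene model_a []
scene skirt_edge [([-62.0, -3.0], 2, 0.68)]
scene cheek_edge [([-62.0, 106.0], 5, 0.64)]
scene tab_left [([12.0, 58.0], 48, 0.8), ([1.0, 62.0], 51, 0.22)]
scene tab_right [([15.0, -60.0], 52, 0.9), ([10.0, 61.0], 47, 0.45), ([-35.0, -96.0], 23, 0.21)]
55.8417
```

View pics/fin.png

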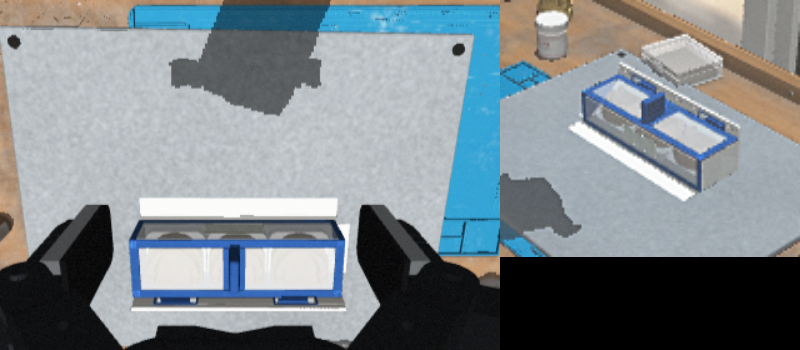

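The cover is level and seated (plate spans x −65 to +1, top 49 mm above the board), with both tabs hooked and nothing touching.

```bash
python3 -c "
from h import *
print(ctrl.sign_off(),ctrl.read_clock())"
```

```text
the job is handed in; nothing more can be done
the job is handed in; nothing more can be done
```

I handed the job in at about 56 s: the three models stand in a tight row against the rear wall and right end stop, and the cover is hooked, swung down, seated and released. The last depth fit showed the cover's front possibly up to 2 mm low, and I did no separate final check of the bottles, tweezers and jar.

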